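Fill up the storage carton

ROBOT

A 6-joint arm with a two-finger parallel gripper is mounted at the origin on the work surface. World frame = base frame: x ahead of the robot, y to its left, z up, the work surface at z = 0. Lengths are in m, angles in rad, forces in N, time in s.
With the tool pointing down it reaches from about 0.225 to 0.875 m from the base axis. Payload 3.4 kg.
Tool frame: the origin (TCP) lies at the very end of the fingers, on their centre line; the grasp point (between the pads) lies 19 mm behind it; z points along the fingers, y is the direction in which the jaws open and shut (so a half turn about z gives the same grasp; the last joint's range is limited). The gripper opens to 85 mm and grips with 20 to 120 N. Pads are 22 mm wide; open, the fingers measure 114 mm over their backs; the gripper's body (76 mm by 85 mm) begins 54 mm behind the grasp point. The pads swing forward as they close: fully open they stand 13 mm farther back than shut.
Start: joints at [-1.393, 0.276, 1.505, -0, 1.361, -0.121], TCP at [0.169, -0.55, 0.231] pointing down, gripper open.
Joint ranges: [-2.89, 2.89], [-0.75, 2.08], [0.22, 2.7], [-1.18, 4.32], [0.11, 2.71], [-2.7, 2.7]. Speed limits (rad/s): [2.57, 2.57, 3.14, 3.14, 3.14, 3.14].

INTERFACE

Orientations are given as a unit quaternion [w, x, y, z].
In Python, from rig import manip, viewer, job gives the robot as it stands.
- The arm moves only by the shell command python3 -m crank 'ROWS' [OPENING] [FORCE]. ROWS is JSON, a list of rows, each a list of 6 numbers: the shift along the tool's x, y, z in m, then the turn, a rotation vector about the tool's x, y, z in degrees. In form: [[dx, dy, dz, rx, ry, rz], ...]. A call has 1 to 20 rows; each row is the pose to reach, as a shift and turn from the pose measured when the call began, along the tool's axes at that moment; what a row does not reach only later rows make up. A row lasts 1/8 s, in which the tool goes at most 62.5 mm and 10.7 degrees, less where a joint would pass 70% of its speed; a pose out of reach is approached as far as the arm can. A call with a gripper value outside its range is refused whole. OPENING is the opening, from 0 (shut) to 1 (fully open), set as the call begins (- or left out, the last holds). The fingers move at their own pace and stop on an object; FORCE is the grip in N (left out, the last holds). Time passes only in rows, so rows that repeat a pose let the fingers close. It gives the time, the measured TCP pose, the force and the opening at its end, in the units of the state.
- manip.get_state(): the state, without advancing time (a new reading comes with each control period).
- viewer.get_image(name): name is "scene" or "top" or "wrist"; returns a dict with "frame" (480x640x3 uint8, blue, green, red), "range_z" (480x640 float32, m along the optical axis (not along the pixel's ray), 0 where there is no reading), "intrinsics" (3x3 intrinsics, pixels), "world_from_camera" (4x4, takes a point from camera to world coordinates); the wrist camera has in their place "mount" (4x4, takes a point from camera to tool coordinates, whose origin is the TCP and whose axes are the flange's). Camera axes: x right, y up, looking along -z (the intrinsics and any distortion apply to the point x, -y, -z); pixel columns grow to the right and rows downward; lengths in m; the calibration is good to about 2 mm. The wrist camera is an equidistant fisheye: a pixel r from the principal point sees the ray r / f radians off the axis. A picture is of the moment at which its call begins: read the wrist's pose just before it.
- job.sign_off(): hands the job in, once; it reports no verdict.
The state is a dict: "clock": time; "qpos": joint angles; "qd": joint speeds; "effort": joint torques, N m; "position": TCP position; "ee_rot": TCP orientation; "contact_force": force on the tool from outside, world axes, zero at the start; "moment": the same for the moment, N m; "width": finger opening in m.
Only numpy, scipy, OpenCV 4.12 (cv2) and the standard library are available. Lean on these libraries where they do the work, as an engineer would, in place of code of your own. Each camera call takes 0.05 s, during which the arm holds its last target. There are 200 camera calls.

TASK

In the storeroom, finish packing the open carton that already holds a parcel: put the slim cardboard box and the square tin in as well, so that all three stand inside it side by side, upright and flat on the carton's bottom. Set them down rather than dropping them from a height, and let go.

Things in the scene. Friction and masses are not known exactly. Their poses are not given: they have to be found in the camera images.
- carton: Open cardboard carton, its flaps folded down outside; it stands firmly on the bench and does not move. Outer size 252 (its x) x 162 (its y) x 66 high; walls and bottom 6 thick, so inside it is 240 x 150 x 60 deep. Origin: centre of its underside, on the bench; z up. It may be turned any way on the bench.
- parcel_mid (a point): Sealed parcel in off-white paper, with one strip of brown tape, already lying in the carton at its +x end, 90 (its x) x 140 (its y) x 60 high, axes parallel to the carton's, about level with the carton's rim, loose, about 0.8 kg. The point is its centre, half-way up. The free room is between it and the carton's -x wall, about 145 x 150.
- slim_box_mid (a point): Slim sealed cardboard box standing on the bench on its narrow side, 120 long (its x) x 45 wide (its y) x 110 high, 0.15 to 0.4 kg. The point is its centre, 55 above its underside; z up. It stands taller than the carton, so it can be held by its top 40 mm with the fingers clear of the rim.
- square_tin_mid (a point): Square steel tin standing on the bench, 60 (its x) x 60 (its y) x 110 high, 0.2 to 0.45 kg. The point is its centre, 55 above its underside; z up. Not to be confused with the round tin on the bench, a cylinder of 66 diameter; that, a tape roll and a flat box only stand by.
Not all that is in view belongs to the job. Leave any blue look-alike of the part that bears slim_box_mid alone. Leave any blue look-alike of the part that bears square_tin_mid alone.

How it is judged:
At the end, for the whole second after the job is handed in: The slim box, the square tin and the parcel are all inside the carton, each upright within 10 degrees and resting on the carton's bottom (centre no more than 10 mm above its resting height: slim box and tin 61 mm above the carton's underside, parcel 36 mm), all at rest (x of slim_box_mid in the frame of carton between -0.12 and 0.12 m and y of slim_box_mid in the frame of carton between -0.075 and 0.075 m and z of each of slim_box_mid, square_tin_mid in the frame of carton below 0.071 m and angle between each of slim_box_mid, square_tin_mid, parcel_mid's own z axis and vertical below 0.18 rad and x of square_tin_mid in the frame of carton between -0.12 and 0.12 m and y of square_tin_mid in the frame of carton between -0.075 and 0.075 m and x of parcel_mid in the frame of carton between -0.12 and 0.12 m and y of parcel_mid in the frame of carton between -0.075 and 0.075 m and z of parcel_mid in the frame of carton below 0.046 m and linear speed of each of slim_box, square_tin, parcel below 0.02 m/s); the robot touches nothing.
It fails at once if the slim box or the square tin is dropped or falls (moves faster than 0.8 m/s when not held: a free fall of over 30 mm) ((contact force between slim_box and the fingers below 0.05 N and linear speed of slim_box above 0.8 m/s) or (contact force between square_tin and the fingers below 0.05 N and linear speed of square_tin above 0.8 m/s)).
It also fails if it takes over 56 s, if anything falls off the work surface, if the arm or the gripper's body presses on something with over 40 N, if the wrist force passes 120 N, or if a joint passes its speed limit or range.

## Working session

There is one attempt and no reset: what is moved stays moved. The work goes in short steps, Python scripts to look and compute and a shell command to move; the robot and the scene stay as the last step left them, time stands still between calls to the robot, and variables do not carry over. Pictures are saved under pics/ and viewed, about 8 in all and at most 12, crops included, and the job is handed in when it is done.

```bash
mkdir -p pics; ls
python3 - <<'E'
from rig import manip, viewer
import cv2, numpy as np
s=manip.get_state(); print(s)
for n in ("top","scene"):
    d=viewer.get_image(n); cv2.imwrite(f"pics/{n}0.png",d["frame"]); np.savez(f"pics/{n}0.npz",**d)
    print(n,d["intrinsics"],d["world_from_camera"])
E
```

```text
pics
{'clock': 0.0, 'qpos': array([-1.39298726e+00,  2.76599547e-01,  1.50618414e+00, -9.01666669e-06,
        1.36070220e+00, -1.20958885e-01]), 'qd': array([ 3.06076516e-04, -4.53141596e-04, -1.00163743e-03, -2.05137720e-03,
       -2.54371759e-05,  1.67558560e-05]), 'effort': array([ 8.43184637e-06, -4.16771364e+01, -2.45807934e+01, -3.50259079e-04,
        1.09696481e-02, -1.77516165e-05]), 'position': array([ 0.16916259, -0.54897232,  0.2304168 ]), 'ee_rot': array([-9.46111939e-04,  9.88862364e-01,  1.48829864e-01, -3.13106530e-05]), 'contact_force': array([-0.2224302 , -0.30438244,  0.26793175]), 'moment': array([-0.00465426,  0.01591874,  0.02378203]), 'width': 0.08545585833966594}
top [[479.73951186   0.         322.96210191]
 [  0.         479.73951186 242.23818853]
 [  0.           0.           1.        ]] [[-0.00142411  0.99051096 -0.13742635  0.36415894]
 [-0.99993349 -0.00298333 -0.01114051 -0.02939434]
 [-0.01144479  0.13740134  0.99044934  1.02483595]
 [ 0.          0.          0.          1.        ]]
scene [[621.61356016   0.         320.99719774]
 [  0.         621.61356016 244.19336661]
 [  0.           0.           1.        ]] [[-0.4658955  -0.5717872   0.6752783   1.30514354]
 [ 0.8846962  -0.31476112  0.34385763  0.41504189]
 [ 0.01593796  0.75761787  0.65250376  0.82534058]
 [ 0.          0.          0.          1.        ]]
```

View pics/top0.png

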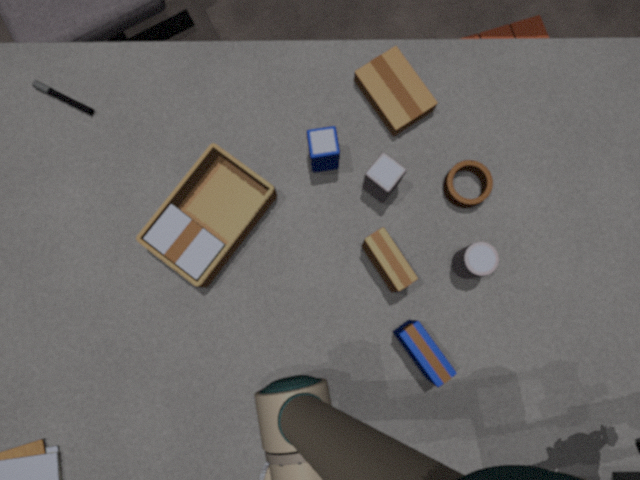

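View pics/scene0.png

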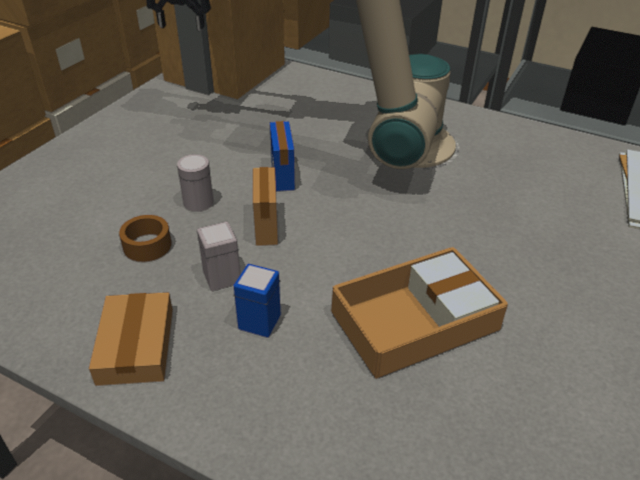

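The top view shows the carton at about (207,215), with the white parcel at its lower-left end (184,243).
- Slim box candidates: brown (390,260) and blue (426,353). The brown one is the plain box, so it's the one meant.
- Square tin candidates: grey (384,175) and blue (323,148), plus the round tin (481,259). The grey square one is meant.

Next I'll measure them and make one enlarged crop to confirm.

```bash
cat > h.py <<'E'
import cv2, numpy as np
def cloud(d):
    K=d["intrinsics"]; z=d["range_z"]; v,u=np.mgrid[:480,:640]
    p=np.stack([(u-K[0,2])/K[0,0]*z,-(v-K[1,2])/K[1,1]*z,-z],-1)
    T=d["world_from_camera"]; P=p@T[:3,:3].T+T[:3,3]; P[z==0]=np.nan; return P
def comps(P,m,minpix=80):
    n,l,st,c=cv2.connectedComponentsWithStats(m.astype(np.uint8)); out=[]
    for i in range(1,n):
        if st[i,4]<minpix: continue
        q=P[l==i]; r=cv2.minAreaRect((q[:,:2]*1000).astype(np.float32))
        out.append((c[i].round(),st[i,4],np.round(r[0],1),np.round(r[1],1),round(r[2],1),np.nanmedian(q[:,2]).round(4)))
    return out
E
python3 - <<'E'
from h import *
for n in ("top","scene"):
    d=dict(np.load(f"pics/{n}0.npz")); P=cloud(d); x=P[...,0];Z=P[...,2]
    reg=(x>0.25)&(x<.85)&(abs(P[...,1])<.5)
    print(n,"high"); [print(*c) for c in comps(P,(Z>.1)&(Z<.122)&reg)]
    print("rim"); [print(*c) for c in comps(P,(Z>.055)&(Z<.076)&reg&(P[...,1]>.05))]
    f=d["frame"].astype(int); w=(f.min(-1)>120)&(f.max(-1)-f.min(-1)<40)
    print("white"); [print(*c) for c in comps(P,w&(Z>.05)&(Z<.08)&reg&(P[...,1]>.05))]
f=cv2.imread("pics/top0.png"); g=cv2.imread("pics/scene0.png")
a=cv2.resize(f[120:400,290:510],(440,560)); b=cv2.resize(g[120:350,170:310],(341,560))
cv2.imwrite("pics/crop.png",np.hstack([a,b]))
E
```

```text
top high
[322. 142.] 899 [692.4 -18. ] [59.9 60.1] 8.7 0.1104
[385. 172.] 922 [ 630.3 -140.6] [60.3 60.2] 51.0 0.1104
[390. 259.] 1500 [ 459.3 -147.7] [120.6  45.5] 32.4 0.1106
[480. 259.] 930 [ 459.6 -321.4] [64.1 65.3] 45.2 0.106
[424. 348.] 1328 [ 285.3 -209.8] [111.6  45.3] 35.3 0.1106
rim
[192. 231.] 5096 [558.5 223.2] [169.2 256.6] 53.3 0.0657
white
[167. 229.] 1136 [525.6 298.1] [56.1 88.6] 52.6 0.0659
[199. 253.] 1189 [475.5 231.4] [56.7 88.4] 53.1 0.0661
scene high
[281. 140.] 568 [ 287.4 -207.9] [116.3  45. ] 35.3 0.1103
[192. 164.] 482 [ 460.9 -318.6] [67.  64.6] 59.9 0.1053
[263. 187.] 909 [ 460.1 -146.4] [127.8  44.8] 32.4 0.1103
[216. 236.] 833 [ 631.7 -139.9] [62.7 59.2] 50.7 0.11
[256. 281.] 1062 [693.4 -16.2] [62.7 60.8] 7.1 0.1099
rim
[434. 295.] 6097 [557.3 223.7] [172.3 259.7] 53.0 0.0657
white
[440. 268.] 1017 [470.8 232. ] [62.8 96.3] 53.7 0.0664
[467. 299.] 1251 [522.9 301.3] [58.1 95.6] 53.6 0.0663
```

View pics/crop.png

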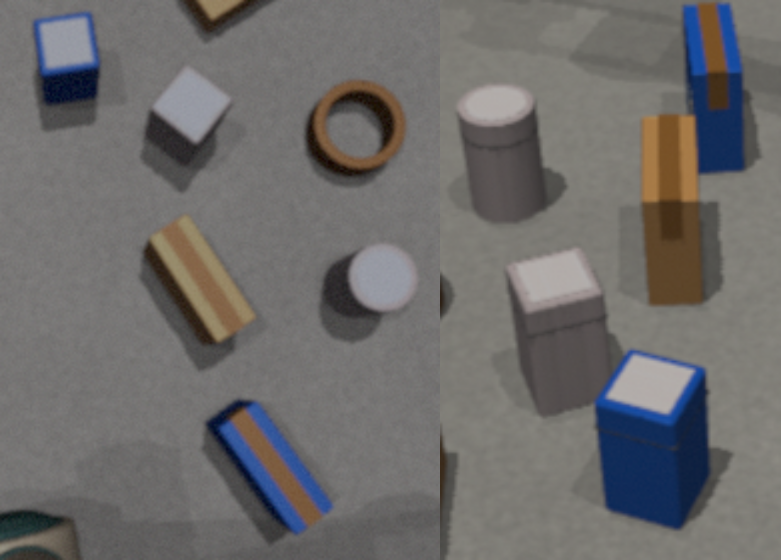

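The crop confirms the targets: the brown taped slim box at crop (200,280) and the square grey tin at (190,105). The blue look-alikes at (65,60) and (275,470) stay where they are. The measured sizes match: 120x45, 60x60 and tops at 0.110.

The carton centre is at (0.558,0.2235). The parcel lies 71 mm from it toward 143°, so carton +x is at about 143.2°.

```bash
cat >> h.py <<'E'
from scipy.spatial.transform import Rotation as Ro
def rel(pos,yawx):
    """shift and rotvec (deg) in present tool axes to put TCP at pos, pointing down, tool x at yawx deg"""
    from rig import manip
    s=manip.get_state(); q=s["ee_rot"]; R=Ro.from_quat(q[[1,2,3,0]])
    T=Ro.from_euler('z',yawx,degrees=True)*Ro.from_euler('x',180,degrees=True)
    print("t",s["clock"],"pos",s["position"].round(4),"F",s["contact_force"].round(1),"w",s["width"].round(4))
    print("rel mm",(R.inv().apply(np.array(pos)-s["position"])*1000).round(1),"rot",(R.inv()*T).as_rotvec(degrees=True).round(2))
def carton(x,y):
    c,a=np.array([.558,.2235]),np.radians(143.2)
    return c+x*np.array([np.cos(a),np.sin(a)])+y*np.array([-np.sin(a),np.cos(a)])
E
python3 -c "
from h import *
rel([.4597,-.147,.2],32.4)"
```

```text
Traceback (most recent call last):
  File "h.py", line 19, in rel
    print("t",s["clock"],"pos",s["position"].round(4),"F",s["contact_force"].round(1),"w",s["width"].round(4))
                                                                                          ^^^^^^^^^^^^^^^^
AttributeError: 'float' object has no attribute 'round'
```

```bash
sed -i 's/s\["width"\].round(4)/round(s["width"],4)/' h.py
python3 -c "
from h import *
rel([.4597,-.147,.2],32.4)"
```

```text
t 0.1 pos [ 0.1692 -0.5491  0.2305] F [-0.1  0.1 -0.3] w 0.0852
rel mm [ 396.  -298.7   31.1] rot [ -0.09  -0.02 -15.28]
```

```bash
python3 -m crank '[[0.396,-0.2987,0.031,0,0,-15.3],[0.396,-0.2987,0.031,0,0,-15.3],[0.396,-0.2987,0.031,0,0,-15.3],[0.396,-0.2987,0.031,0,0,-15.3],[0.396,-0.2987,0.031,0,0,-15.3],[0.396,-0.2987,0.031,0,0,-15.3],[0.396,-0.2987,0.031,0,0,-15.3],[0.396,-0.2987,0.031,0,0,-15.3],[0.396,-0.2987,0.031,0,0,-15.3],[0.396,-0.2987,0.031,0,0,-15.3],[0.396,-0.2987,0.031,0,0,-15.3],[0.396,-0.2987,0.031,0,0,-15.3]]' 1 70
python3 - <<'E'
from h import *
rel([.4597,-.147,.075],32.4)
from rig import viewer
cv2.imwrite("pics/w1.png",viewer.get_image("wrist")["frame"])
E
```

```text
clock: 1.6
position: [0.4591, -0.1482, 0.2002]
ee_rot: [-0.001, 0.961, 0.278, 0.0]
contact_force: [-0.1, 0.4, -1.1]
width: 0.0853
t 1.6 pos [ 0.4591 -0.1482  0.2002] F [-0.1  0.4 -1.1] w 0.0853
rel mm [  1.1  -0.5 125.2] rot [-0.08 -0.03 -0.13]
```

View pics/w1.png

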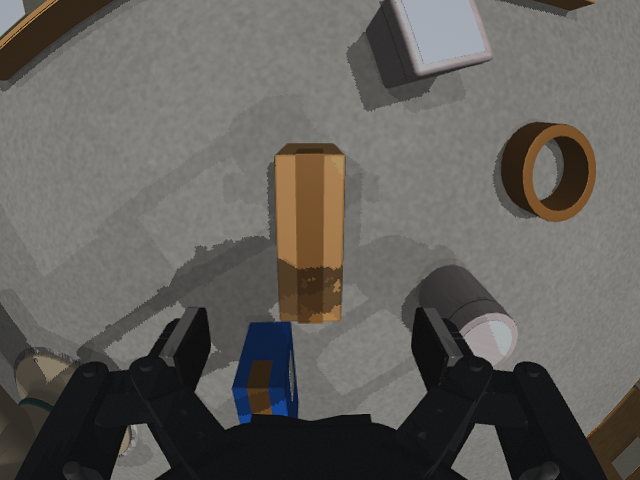

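The wrist view shows the slim box (col 310) centred between the fingers (cols 210 and 412) and aligned with them. Now down, then close.

```bash
python3 -m crank '[[0.001,0,0.05,0,0,0],[0.001,0,0.09,0,0,0],[0.001,0,0.115,0,0,0],[0.001,0,0.125,0,0,0],[0.001,0,0.125,0,0,0],[0.001,0,0.125,0,0,0]]' 1 70
python3 -m crank '[[0,0,0,0,0,0],[0,0,0,0,0,0],[0,0,0,0,0,0],[0,0,0,0,0,0],[0,0,0,0,0,0],[0,0,0,0,0,0],[0,0,0,0,0,0],[0,0,0,0,0,0]]' 0 70
python3 -m crank '[[0,0,-0.01,0,0,0],[0,0,-0.03,0,0,0],[0,0,-0.07,0,0,0],[0,0,-0.12,0,0,0],[0,0,-0.145,0,0,0],[0,0,-0.155,0,0,0],[0,0,-0.155,0,0,0]]'
python3 - <<'E'
from h import *
p=carton(-.001,0); print(p); rel([*p,.20],53.2)
E
```

```text
clock: 2.4
position: [0.4609, -0.148, 0.0763]
ee_rot: [0.0, 0.961, 0.278, 0.001]
contact_force: [-0.2, 0.6, -0.7]
width: 0.0855
clock: 3.4
position: [0.4611, -0.1479, 0.0771]
ee_rot: [0.0, 0.961, 0.278, 0.001]
contact_force: [-1.7, 1.2, 5.7]
width: 0.0441
clock: 4.28
position: [0.4605, -0.1478, 0.2321]
ee_rot: [0.0, 0.961, 0.278, 0.001]
contact_force: [0.5, -0.2, -2.4]
width: 0.0443
[0.55880073 0.22290098]
t 4.275 pos [ 0.4605 -0.1478  0.2321] F [ 0.5 -0.2 -2.4] w 0.0443
rel mm [ 281.  -261.    32.4] rot [  0.1   -0.13 -20.93]
```

```bash
python3 -m crank '[[0.015,-0.014,0,0,0,-1],[0.042,-0.039,0,0,0,-3],[0.076,-0.07,0,0,0,-6],[0.112,-0.104,0,0,0,-9],[0.15,-0.139,0,0,0,-12],[0.188,-0.174,0,0,0,-15],[0.224,-0.208,0,0,0,-18],[0.252,-0.234,0,0,0,-20],[0.271,-0.252,0,0,0,-21],[0.281,-0.261,0,0,0,-21],[0.281,-0.261,0,0,0,-21],[0.281,-0.261,0,0,0,-21]]'
python3 - <<'E'
from h import *
from rig import viewer
p=carton(-.001,0); rel([*p,.083],53.2)
d=viewer.get_image("top"); P=cloud(d); cv2.imwrite("pics/top1.png",d["frame"]); s=viewer.get_image("scene"); cv2.imwrite("pics/scene1.png",s["frame"])
cv2.imwrite("pics/c1.png",np.hstack([cv2.resize(d["frame"][110:310,110:310],(400,400)),cv2.resize(s["frame"][150:400,310:535],(360,400))]))
E
```

```text
clock: 5.78
position: [0.5583, 0.2217, 0.2319]
ee_rot: [0.001, 0.894, 0.448, 0.0]
contact_force: [0.2, 0.6, -1.9]
width: 0.0439
t 5.775 pos [0.5583 0.2217 0.2319] F [ 0.2  0.6 -1.9] w 0.0439
rel mm [  1.2  -0.6 148.9] rot [ 0.1  -0.01  0.02]
```

View pics/c1.png

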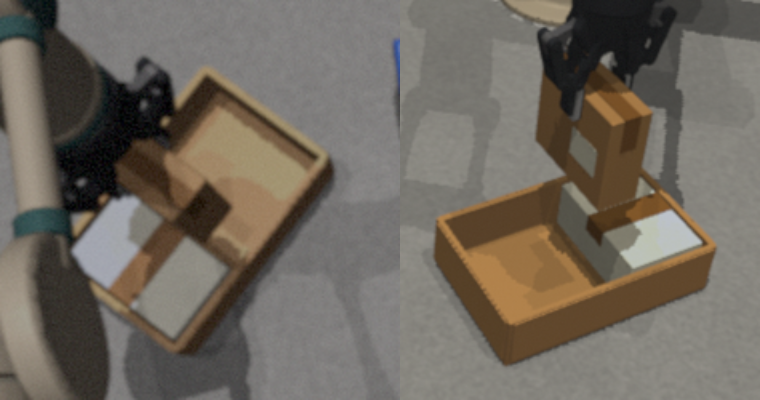

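The crop shows the box held upright above the carton, on the free side of the parcel. I'll shift 3 mm away from the parcel and lower it.

```bash
python3 -m crank '[[0.001,0.003,0.02,0,0,0],[0.001,0.003,0.055,0,0,0],[0.001,0.003,0.09,0,0,0],[0.001,0.003,0.115,0,0,0],[0.001,0.003,0.13,0,0,0],[0.001,0.003,0.138,0,0,0],[0.001,0.003,0.143,0,0,0],[0.001,0.003,0.146,0,0,0],[0.001,0.003,0.146,0,0,0],[0.001,0.003,0.146,0,0,0]]'
python3 -m crank '[[0,0,0.001,0,0,0],[0,0,0.002,0,0,0],[0,0,0.003,0,0,0],[0,0,0.003,0,0,0]]'
```

```text
clock: 7.12
position: [0.5622, 0.2208, 0.0869]
ee_rot: [0.001, 0.894, 0.448, 0.001]
contact_force: [0.2, -0.8, -2.6]
width: 0.0441
clock: 7.62
position: [0.5621, 0.2208, 0.0838]
ee_rot: [0.001, 0.894, 0.448, 0.001]
contact_force: [-0.5, 0.1, -2.4]
width: 0.0441
```

```bash
python3 -m crank '[[0,0,0.001,0,0,0],[0,0,0.0015,0,0,0],[0,0,0.002,0,0,0],[0,0,0.002,0,0,0]]'
```

```text
clock: 8.12
position: [0.5622, 0.2208, 0.0831]
ee_rot: [0.001, 0.894, 0.448, 0.002]
contact_force: [-1.8, -0.2, 6.3]
width: 0.0444
```

It has touched the bottom: about 9 N upward at z = 0.083, as expected. I'll let go and rise.

```bash
python3 -m crank '[[0,0,0,0,0,0],[0,0,0,0,0,0],[0,0,0,0,0,0],[0,0,0,0,0,0],[0,0,0,0,0,0],[0,0,0,0,0,0]]' 1
python3 -m crank '[[0,0,-0.02,0,0,0],[0,0,-0.06,0,0,0],[0,0,-0.11,0,0,0],[0,0,-0.13,0,0,0],[0,0,-0.13,0,0,0]]'
python3 - <<'E'
from h import *
rel([.631,-.1403,.21],140.9)
E
```

```text
clock: 8.88
position: [0.5622, 0.2208, 0.083]
ee_rot: [0.001, 0.894, 0.448, 0.002]
contact_force: [-0.0, -0.8, -0.4]
width: 0.0851
clock: 9.5
position: [0.5628, 0.2211, 0.215]
ee_rot: [0.001, 0.894, 0.448, 0.004]
contact_force: [-0.1, 0.1, -0.7]
width: 0.0854
t 9.5 pos [0.5628 0.2211 0.215 ] F [-0.1  0.1 -0.7] w 0.0854
rel mm [-248.6  271.1    5.1] rot [ 5.300e-01 -1.000e-02 -8.769e+01]
```

```bash
python3 -m crank '[[-0.2486,0.2711,0.005,0.5,0,-87.7],[-0.2486,0.2711,0.005,0.5,0,-87.7],[-0.2486,0.2711,0.005,0.5,0,-87.7],[-0.2486,0.2711,0.005,0.5,0,-87.7],[-0.2486,0.2711,0.005,0.5,0,-87.7],[-0.2486,0.2711,0.005,0.5,0,-87.7],[-0.2486,0.2711,0.005,0.5,0,-87.7],[-0.2486,0.2711,0.005,0.5,0,-87.7],[-0.2486,0.2711,0.005,0.5,0,-87.7],[-0.2486,0.2711,0.005,0.5,0,-87.7],[-0.2486,0.2711,0.005,0.5,0,-87.7],[-0.2486,0.2711,0.005,0.5,0,-87.7],[-0.2486,0.2711,0.005,0.5,0,-87.7]]' 1
python3 - <<'E'
from h import *
from rig import viewer
rel([.631,-.1403,.076],140.9)
w=viewer.get_image("wrist")["frame"]; d=viewer.get_image("top"); P=cloud(d); Z=P[...,2]
reg=(P[...,0]>.35)&(P[...,0]<.75)&(P[...,1]>.05)&(P[...,1]<.4)
print("slim"); [print(*c) for c in comps(P,(Z>.1)&(Z<.13)&reg)]
f=d["frame"].astype(int); wh=(f.min(-1)>120)&(f.max(-1)-f.min(-1)<40)
print("parcel"); [print(*c) for c in comps(P,wh&(Z>.05)&(Z<.08)&reg)]
cv2.imwrite("pics/w2.png",np.hstack([cv2.resize(w,(480,360)),cv2.resize(d["frame"][130:300,120:290],(360-40,360))]))
E
```

```text
clock: 11.12
position: [0.6309, -0.1402, 0.2101]
ee_rot: [0.0, 0.335, 0.942, 0.0]
contact_force: [0.4, 0.2, 0.5]
width: 0.0851
t 11.125 pos [ 0.6309 -0.1402  0.2101] F [0.4 0.2 0.5] w 0.0851
rel mm [-1.000e-01 -1.000e-01  1.341e+02] rot [ 0.02  0.01 -0.  ]
slim
[201. 208.] 1446 [560.6 219.8] [121.8  45. ] 53.4 0.1162
parcel
[167. 229.] 1147 [525.7 298.3] [56.  88.6] 53.1 0.066
[199. 253.] 1200 [475.4 231.6] [56.  88.8] 53.0 0.066
```

View pics/w2.png

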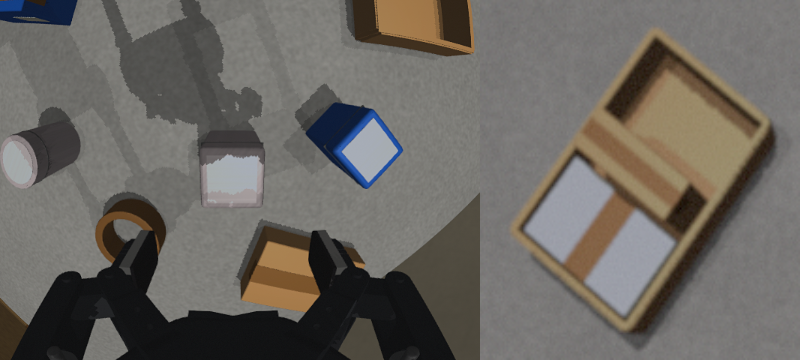

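The wrist view has the tin at (232,175), centred between the fingers. The top crop shows the slim box standing flat (top at 0.1162) beside the parcel. Now grasp the tin.

```bash
python3 -m crank '[[0,0,0.05,0,0,0],[0,0,0.09,0,0,0],[0,0,0.12,0,0,0],[0,0,0.132,0,0,0],[0,0,0.134,0,0,0],[0,0,0.134,0,0,0],[0,0,0.134,0,0,0]]' 1 70
python3 -m crank '[[0,0,0,0,0,0],[0,0,0,0,0,0],[0,0,0,0,0,0],[0,0,0,0,0,0],[0,0,0,0,0,0],[0,0,0,0,0,0],[0,0,0,0,0,0],[0,0,0,0,0,0]]' 0 70
python3 -m crank '[[0,0,-0.01,0,0,0],[0,0,-0.03,0,0,0],[0,0,-0.07,0,0,0],[0,0,-0.12,0,0,0],[0,0,-0.155,0,0,0],[0,0,-0.17,0,0,0],[0,0,-0.17,0,0,0]]'
python3 - <<'E'
from h import *
# slim sits at:
a=np.radians(143.2); v=np.array([.5606,.2198])-[.558,.2235]; print("slim in carton",v@[np.cos(a),np.sin(a)],v@[-np.sin(a),np.cos(a)])
p=carton(-.073,0); print(p); rel([*p,.24],143.2)
E
```

```text
clock: 12.1
position: [0.632, -0.1405, 0.0777]
ee_rot: [0.002, 0.335, 0.942, 0.0]
contact_force: [0.6, 0.5, 0.6]
width: 0.0852
clock: 13.1
position: [0.6325, -0.1412, 0.079]
ee_rot: [0.003, 0.335, 0.942, -0.0]
contact_force: [-1.3, -1.1, 6.0]
width: 0.0588
clock: 13.98
position: [0.6317, -0.1407, 0.2491]
ee_rot: [0.003, 0.335, 0.942, -0.0]
contact_force: [0.8, 0.0, -4.2]
width: 0.0589
slim in carton -0.004298288878974329 0.0014052447163698356
[0.61645339 0.17977128]
t 13.975 pos [ 0.6317 -0.1407  0.2491] F [ 0.8  0.  -4.2] w 0.0589
rel mm [214.  239.1   8.4] rot [ 0.09  0.32 -2.29]
```

```bash
python3 -m crank '[[0.011,0.012,0,0,0,0],[0.033,0.037,0,0,0,0],[0.06,0.067,0,0,0,-1],[0.088,0.098,0,0,0,-1],[0.117,0.131,0,0,0,-2],[0.146,0.163,0,0,0,-2],[0.173,0.193,0,0,0,-2],[0.195,0.218,0,0,0,-2.3],[0.208,0.232,0.004,0,0.3,-2.3],[0.214,0.239,0.008,0,0.3,-2.3],[0.214,0.239,0.008,0,0.3,-2.3],[0.214,0.239,0.008,0,0.3,-2.3]]'
python3 - <<'E'
from h import *
from rig import viewer
p=carton(-.073,0); rel([*p,.089],143.2)
d=viewer.get_image("top"); s=viewer.get_image("scene")
cv2.imwrite("pics/c2.png",np.hstack([cv2.resize(d["frame"][110:310,110:310],(400,400)),cv2.resize(s["frame"][150:400,310:535],(360,400))]))
E
```

```text
clock: 15.48
position: [0.6165, 0.1785, 0.2402]
ee_rot: [0.0, 0.316, 0.949, 0.0]
contact_force: [0.2, -0.5, -2.7]
width: 0.059
t 15.475 pos [0.6165 0.1785 0.2402] F [ 0.2 -0.5 -2.7] w 0.059
rel mm [  0.9   0.8 151.2] rot [ 0.05  0.04 -0.05]
```

View pics/c2.png

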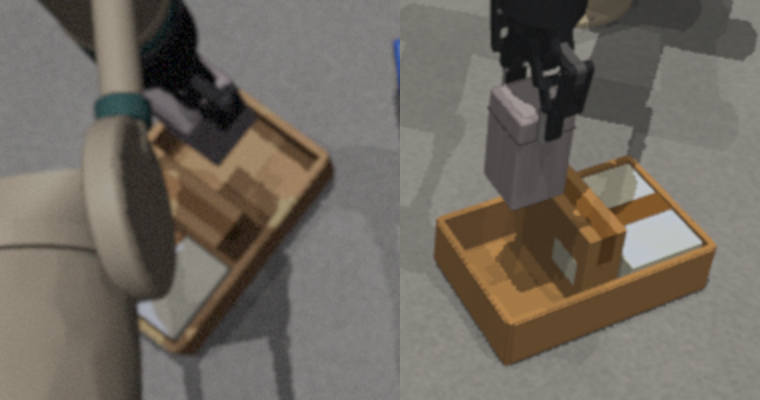

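The crop shows the tin held upright over the empty end, clear of the slim box. I'll lower it; contact should come at about z = 0.085.

```bash
python3 -m crank '[[0.001,0.001,0.02,0,0,0],[0.001,0.001,0.055,0,0,0],[0.001,0.001,0.09,0,0,0],[0.001,0.001,0.118,0,0,0],[0.001,0.001,0.135,0,0,0],[0.001,0.001,0.144,0,0,0],[0.001,0.001,0.149,0,0,0],[0.001,0.001,0.152,0,0,0],[0.001,0.001,0.152,0,0,0],[0.001,0.001,0.152,0,0,0]]'
python3 -m crank '[[0,0,0.001,0,0,0],[0,0,0.002,0,0,0],[0,0,0.003,0,0,0],[0,0,0.003,0,0,0]]'
```

```text
clock: 16.82
position: [0.617, 0.1802, 0.0891]
ee_rot: [0.001, 0.316, 0.949, 0.001]
contact_force: [-1.2, 0.3, -3.4]
width: 0.0587
clock: 17.32
position: [0.6169, 0.1802, 0.086]
ee_rot: [0.001, 0.316, 0.949, 0.001]
contact_force: [-0.4, 0.5, -2.8]
width: 0.0588
```

```bash
python3 -m crank '[[0,0,0.001,0,0,0],[0,0,0.0015,0,0,0],[0,0,0.002,0,0,0],[0,0,0.002,0,0,0]]'
```

```text
clock: 17.82
position: [0.617, 0.1802, 0.085]
ee_rot: [0.001, 0.316, 0.949, 0.001]
contact_force: [-2.7, -1.1, 5.3]
width: 0.0589
```

Contact at z = 0.085, as predicted. Let go, rise, and move aside for a clear view.

```bash
python3 -m crank '[[0,0,0,0,0,0],[0,0,0,0,0,0],[0,0,0,0,0,0],[0,0,0,0,0,0],[0,0,0,0,0,0],[0,0,0,0,0,0]]' 1
python3 -m crank '[[0,0,-0.02,0,0,0],[0,0,-0.06,0,0,0],[0,0,-0.11,0,0,0],[0,0,-0.15,0,0,0],[0.05,-0.03,-0.16,0,0,0],[0.1,0.08,-0.16,0,0,0],[0.15,0.11,-0.16,0,0,0],[0.2,0.15,-0.16,0,0,0],[0.2,0.2,-0.16,0,0,0],[0.2,0.2,-0.16,0,0,0]]'
```

```text
clock: 18.58
position: [0.617, 0.1802, 0.085]
ee_rot: [0.001, 0.316, 0.949, 0.001]
contact_force: [-0.1, 0.1, -0.4]
width: 0.0851
clock: 19.82
position: [0.576, 0.4636, 0.2444]
ee_rot: [0.001, 0.315, 0.949, 0.001]
contact_force: [0.4, -0.1, 0.5]
width: 0.0856
```

Run:
```python
from h import *
from rig import viewer
d=viewer.get_image("top"); s=viewer.get_image("scene")
for n,i in (("top",d),("scene",s)):
    P=cloud(i); Z=P[...,2]; reg=(P[...,0]>.35)&(P[...,0]<.75)&(P[...,1]>.05)&(P[...,1]<.4)
    print(n); [print(*c) for c in comps(P,(Z>.105)&(Z<.13)&reg)]
    f=i["frame"].astype(int); wh=(f.min(-1)>120)&(f.max(-1)-f.min(-1)<40)
    print("parcel"); [print(*c) for c in comps(P,wh&(Z>.05)&(Z<.08)&reg)]
cv2.imwrite("pics/c3.png",np.hstack([cv2.resize(d["frame"][110:310,110:310],(400,400)),cv2.resize(s["frame"][150:400,310:535],(360,400))]))
```

```text
top
[222. 180.] 940 [615.4 179.4] [60.6 60.3] 53.1 0.1162
[200. 207.] 1429 [560.7 220. ] [122.2  44.9] 53.3 0.1161
parcel
[167. 229.] 1127 [525.7 298.5] [55.8 88.6] 52.8 0.0661
[199. 253.] 1177 [475.5 231. ] [55.7 88.7] 51.9 0.0661
scene
[420. 278.] 1642 [560.7 220.6] [123.3  48.2] 53.4 0.1161
[384. 290.] 1134 [616.  180.9] [62.2 61.9] 52.7 0.116
parcel
[446. 266.] 702 [459.8 238.5] [62.4 69.2] 54.1 0.0664
[470. 299.] 1091 [521.9 301.3] [60.3 96. ] 53.9 0.0664
```

View pics/c3.png

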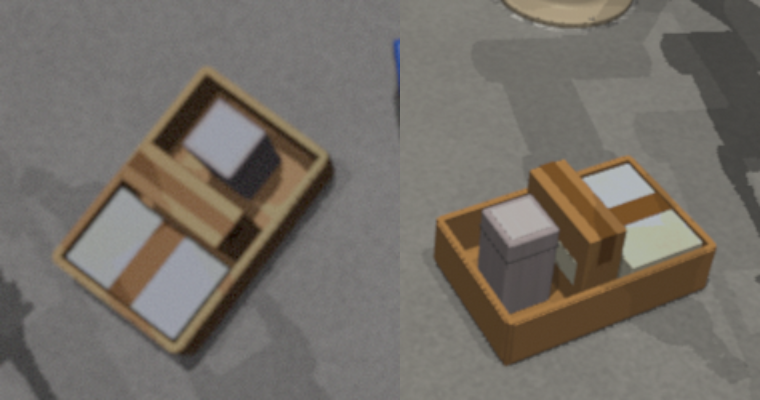

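The final picture shows all three standing in the carton: tin at crop (225,140), slim box at (185,195) and parcel at (145,265). Both tops are at 0.116, which is 0.006 + 0.110, and the arm is clear.

```bash
python3 -c "
from rig import job
print(job.sign_off())"
```

```text
the job is handed in; nothing more can be done
None
```

The slim box and the square tin are both in the carton beside the parcel, and the job was handed in at about 20 s of the 56 s allowed. No verdict was reported. I lowered each one until it just touched the bottom (under 10 N change in wrist force), then let go and moved the arm clear.

**Last checks, from the top and scene views:**
- **Slim box and tin:** both tops read 0.116 m, which is right for standing flat on the bottom. The slim box is centred at about (-4, +1) mm in the carton frame and the tin at about (-72, +2) mm.
- **Parcel:** its top still reads 0.066 m and its position is the same as at the start, within measuring error.
- **Robot:** it read almost no contact force (0.5 N or less per axis) after moving clear.

No check failed. The one disagreement is the scene view's position for one half of the parcel, about 17 mm off the top view, because the slim box now partly hides it there. I viewed 8 pictures, and the blue look-alikes were left alone.

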